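# Tighten a strap terminal's slotted screw until snug

## Robot

A 6-joint arm with a two-finger parallel gripper is mounted at the origin on a cart in front of the work surface, level with it; the furniture and walls round the work are solid. World frame = base frame: x ahead of the robot, y to its left, z up, the work surface at z = 0. Lengths are in mm, angles in rad, forces in N, time in s.
With the tool pointing down it reaches from about 350 to 875 mm from the base axis. Payload 4.2 kg.
Tool frame: the origin (TCP) lies midway between the tips of the shut fingers; the grasp point (between the pads) lies 19 mm behind it; z points along the fingers, y is the line along which they close (so a half turn about z gives the same grasp; the last joint's range is limited). The gripper opens to 85 mm and grips with 20 to 120 N. Pads are 22 mm wide; open, the fingers measure 114 mm over their backs; the gripper's body (76 mm by 85 mm) begins 54 mm behind the grasp point. The pads swing forward as they close: fully open they stand 13 mm farther back than shut.
Start: joints at [1.362, 0.385, 0.008, 0, -1.194, -0.259], TCP at [281.794, 557.845, 194.912] pointing down, gripper open.
Joint ranges: [-3.14, 3.14], [-1.21, 2.06], [-1.07, 1.41], [-3.16, 2.05], [-2.99, -0.16], [-3.1, 3.1]. Speed limits (rad/s): [2.79, 2.79, 3.14, 3.14, 3.14, 3.14].

## Interface

Orientations are given as a unit quaternion [x, y, z, w].
In Python, from bench import read_state, get_image, job_done gives the robot as it stands.
- The arm moves only by the shell command python3 -m jog 'ROWS'. ROWS is JSON, a list of rows, each a list of 3 entries, a list of its own where there are three numbers: the shift along the world's x, y, z scaled (see below), then the turn, a rotation vector about the world's x, y, z scaled (see below), then the gripper's target within -1 to 1 (shut at 1, half-way at 0, fully open at -1). In form: [[[x, y, z], [wx, wy, wz], claw], ...]. A call has 1 to 20 rows; each row is the pose to reach, as a shift and turn from the pose commanded when the call began; what a row does not reach only later rows make up. The controller multiplies each number of a shift by 10 cm and each number of a turn by 120 degrees. A row lasts 1/10 s, in which the tool goes at most 50 mm and 8.59 degrees, less where a joint would pass 70% of its speed; a pose out of reach is approached as far as the arm can. A call with a number of a shift or a turn outside -1 to 1 is refused whole. A call with a gripper value outside its range is refused whole. The fingers move at their own pace and stop on an object; the grip force is fixed at half the most. Time passes only in rows, so rows that repeat a pose let the fingers close. It gives the time, the measured TCP pose, the force, the opening and the grip force at its end, in the units of the state.
- read_state(): the state, without advancing time (a new reading comes with each control period).
- get_image(name): name is "scene" or "top" or "wrist"; returns a dict with "frame" (400x640x3 uint8, red, green, blue), "range_z" (400x640 float32, mm along the optical axis (not along the pixel's ray), 0 where there is no reading), "fx", "fy", "cx", "cy" (pixels), "R" (3x3) and "t" (3): a world point X has camera coordinates R X + t. Camera axes: x right, y down, z forward; pixel columns grow to the right and rows downward; lengths in mm; the calibration is good to about 2 mm. A picture is of the moment at which its call begins.
- job_done(): hands the job in; it is judged then, once.
The state is a dict: "clock": time; "joints": joint angles; "joint_vel": joint speeds; "joint_efforts": joint torques, N m; "position": TCP position; "ee_rot": TCP orientation; "contact_force": force on the tool from outside, world axes, zero at the start; "wrist_torque": the same for the moment, N m; "gripper_width": finger opening in mm; "grasp_force": force on a finger pad.
Only numpy, scipy, OpenCV 4.12 (cv2) and the standard library are available. Lean on these libraries where they do the work, as an engineer would, in place of code of your own. Each camera call takes 0.05 s, during which the arm holds its last target. There are 200 camera calls.

## Task

Take the orange flat-blade driver from its stand, seat the blade in the slot of the brass screw on the black terminal and, keeping it gently pressed into the slot, turn the screw clockwise until you feel it tighten and the plate holds the copper strap snugly, then stop: neither loose nor crushed. Turn the screw only with the driver, leave the other things where they are, and finally put the driver back upright in the hole of its stand.

Things in the scene. Friction and masses are not known exactly. Their poses are not given: they have to be found in the camera images.
- driver: Flat driver, orange handle, 118 mm long, 90 g, standing blade down in the stand. Origin: centre of the blade's tip; z up the axis to the handle. Blade 13 mm wide along x, 2.6 thick along y, 16 long; shank 12.4 mm thick. Black collar 30 mm across at z 50 to 56 mm, its underside rests on the stand. Handle z 56 to 114, 26 mm along x, 20 across its flats facing +y and -y: grip there from above.
- driver_stand: Blue block on a black foot, 52 x 52 x 55 mm (foot 70 x 70 mm), fixed to the bench. Origin at the centre of its underside, z up. One vertical hole, 16.5 mm across, through its middle; the driver hangs in it by its collar, tip 5 mm above the bench. It takes the driver at any yaw.
- terminal: Black clamp terminal 100 x 76 mm, fixed to the bench; origin at the centre of its underside, z up. The copper strap lies along its x under the grey plate; the screw stands upright over the origin. Two cheeks, tops 35 mm above the bench, lie 27 mm to either side along y. The bed under the strap differs in height by up to 1.6 mm from time to time, so the screw tightens at a different angle each time.
- slot_floor (a point): Centre of the floor of the screw's slot, 42 mm above the bench while loose; x along the slot (either way alike), z up; turns with the screw. Slot 22 mm long, 4.2 wide, 5 deep, closed at both ends, in a round brass head 28 mm across. The head rests on a spring washer and yields 1 mm per 2 N of press, up to 4 mm.
- clamp_screw (a joint): Angle of the screw, rad, growing clockwise seen from above; starts between 0 and 0.2. The plate meets the strap somewhere between 0.5 and 1.35. The screw and plate sink 2.3 mm per rad, so the driver must follow. Loose it turns with 0.06 to 0.08 N m; snug takes about 0.12 N m, 0.15 N m is too tight. It stays where it is left.
- clamp_plate: Grey clamping plate 34 x 40 x 5 mm under the screw's head; origin at the centre of its underside. It sinks with the screw and presses on the strap; well clamped means between 10 and 50 N, best about 30 N; a little of it may relax when the driver is lifted.
- strap: Copper strap 96 x 22 x 4 mm lying loose on the bed of the terminal under the plate; origin at the centre of its underside, x along its length. Only the screw is to hold it; do not handle it.
- heatsink: Bystander: finned aluminium heatsink, 30 x 45 x 23 mm, loose on the bench; origin at the centre of its underside.
- transformer: Bystander: small dark transformer with a yellow winding, 30 x 42 x 36 mm, loose; origin at the centre of its underside.
- tape: Bystander: roll of amber tape, 69 mm across, 12 mm high, loose; origin at the centre of its underside.
- board: Bystander: small green circuit board 50 x 70 mm, loose; origin at the centre of its underside.
Mind the look-alikes: they are no part of the job. Leave any blue or green look-alike of the driver alone.

How it is judged (in metres and radians):
On the way, in this order (a step that is already met when the one before it is completed fails the run):
1. the blade is seated in the slot, the strap not yet clamped (z of driver in the frame of slot_floor below 0.0025 m and horizontal distance between driver and slot_floor below 0.006 m and angle between driver's own z axis and vertical below 0.15 rad and angle between the x axis of driver and the x axis of slot_floor, either way round below 0.45 rad and contact force between clamp_plate and strap below 2 N), for 0.1 s.
2. the plate clamps the strap with over 10 N, the blade still seated in the slot (z of driver in the frame of slot_floor below 0.0025 m and horizontal distance between driver and slot_floor below 0.006 m and angle between driver's own z axis and vertical below 0.15 rad and angle between the x axis of driver and the x axis of slot_floor, either way round below 0.45 rad and contact force between clamp_plate and strap above 10 N), for 0.1 s.
At the end, for the whole second after the job is handed in: The plate stays clamped on the strap with over 10 N, and the driver hangs upright (within 0.15 rad), at rest and released, in the hole of its stand, its collar down on the block (tip within 8 mm of the stand's axis and less than 10 mm above the bench) (contact force between clamp_plate and strap above 10 N and horizontal distance between driver and driver_stand below 0.008 m and height (world z) of driver below 0.01 m and angle between driver's own z axis and vertical below 0.15 rad and linear speed of driver below 0.02 m/s); the robot touches nothing.
It fails at once if the strap is crushed: the plate presses on it with over 50 N (contact force between clamp_plate and strap above 50 N).
It fails at once if the driver pushes on the terminal and its screw with more than 60 N (pressed or turned too hard) (contact force between driver and terminal above 60 N).
It fails at once if the screw turns while the blade is not seated in its slot (velocity of joint clamp_screw above 0.3 rad/s and not (z of driver in the frame of slot_floor below 0.004 m and horizontal distance between driver and slot_floor below 0.008 m) and value of joint clamp_screw above 0.35 rad).
It fails at once if the robot itself touches the terminal or its screw (contact force between any of the fingers, the arm and terminal above 2 N).
It fails at once if a bystander (heatsink, transformer, tape, board) is moved more than 20 mm (distance of any of heatsink, transformer, tape, board from where it was at the start of the episode above 0.02 m).
It also fails if it takes over 72 s, if anything falls off the work surface, if the arm or the gripper's body presses on something with over 40 N, if the wrist force passes 120 N, or if a joint passes its speed limit or range.

## Working session

There is one attempt and no reset: what is moved stays moved. The work goes in short steps, Python scripts to look and compute and a shell command to move; the robot and the scene stay as the last step left them, time stands still between calls to the robot, and variables do not carry over. Pictures are saved under pics/ and viewed, at most 10 in all, crops included, and the job is handed in when it is done.

```bash
mkdir -p pics; ls; python3 - <<'E'
from bench import *
import cv2,numpy as np
s=read_state();print(s)
for n in("scene","top"):
    d=get_image(n);cv2.imwrite(f"pics/{n}0.png",d["frame"][:,:,::-1]);np.savez(f"{n}0.npz",**d)
    print(n,d["fx"],d["R"].round(3).tolist(),d["t"].round(1).tolist())
E
```

```text
pics
{'clock': 0.0, 'joints': array([ 1.36161527e+00,  3.85547923e-01,  6.62561349e-03, -5.07932040e-04,
       -1.19399844e+00, -2.58582583e-01]), 'joint_vel': array([ 0.001487  , -0.00099381,  0.00131361,  0.00083865,  0.00081801,
        0.00049337]), 'joint_efforts': array([-5.80243632e-04, -3.92289841e+01,  1.88402295e+01,  4.18617770e+00,
       -4.61134114e-03,  7.79671836e-06]), 'position': array([281.50083981, 557.27117103, 193.82547353]), 'ee_rot': array([ 9.72751799e-01, -2.31846399e-01, -2.09743538e-04,  1.06771699e-03]), 'contact_force': array([-0.18118439, -0.30112681,  0.08947917]), 'wrist_torque': array([ 0.03310082, -0.00852057,  0.02390442]), 'grasp_force': 0.0, 'gripper_width': 85.18343014756233}
scene 420.5655976823316 [[0.891, -0.454, -0.002], [-0.301, -0.588, -0.751], [0.34, 0.669, -0.661]] [-258.2, 427.9, 485.9]
top 478.338917281789 [[0.003, -0.999, 0.037], [-0.999, -0.004, -0.046], [0.046, -0.036, -0.998]] [348.2, 495.6, 997.8]
```

View pics/scene0.png

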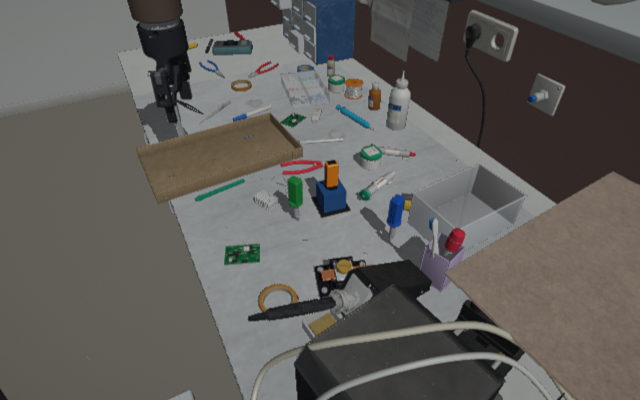

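View pics/top0.png

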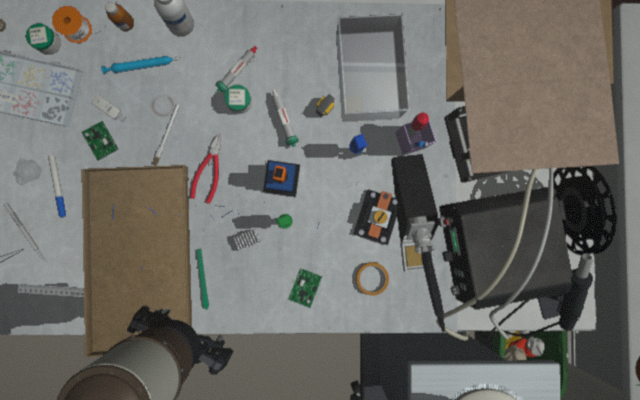

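The top view shows three driver-shaped things: orange in the blue stand at (280,175), green at (285,220) and blue at (358,145). The orange one fits, since it stands in the blue block on a black foot. The terminal is at (377,216), with a black case and soldering-iron holder just right of it. I'll confirm in one crop and measure roughly.

```bash
cat > h.py <<'E'
import numpy as np,cv2
from bench import *
def ray(d,u,v,z):
    R,t=np.array(d["R"]),np.array(d["t"]);c=-R.T@t
    r=R.T@np.array([(u-d["cx"])/d["fx"],(v-d["cy"])/d["fy"],1]);return c+r*(z-c[2])/r[2]
def pts(d):
    R,t=np.array(d["R"]),np.array(d["t"]);v,u=np.mgrid[:400,:640];Z=d["range_z"]
    P=np.stack([(u-d["cx"])/d["fx"]*Z,(v-d["cy"])/d["fy"]*Z,Z],-1);return (P-t)@R
E
python3 - <<'E'
from h import *
d=dict(np.load("top0.npz"));f=d["frame"]
P=pts(d)
hsv=cv2.cvtColor(f,cv2.COLOR_RGB2HSV)
def rep(n,m,box):
    k=np.zeros_like(m);u0,u1,v0,v1=box;k[v0:v1,u0:u1]=m[v0:v1,u0:u1]
    v,u=np.nonzero(k);q=P[k];r=cv2.minAreaRect(np.stack([u,v],1).astype(np.float32))
    print(n,len(u),r,"med",np.median(q,0).round(1),"zmax",np.percentile(q[:,2],[50,95]).round(1));return r
H,S,V=[hsv[...,i].astype(int) for i in range(3)]
r=rep("orange",(H>5)&(H<20)&(S>150)&(V>120),(262,300,158,195));print(ray(d,*r[0],114))
r=rep("blue",(H>100)&(H<125)&(S>100)&(V>60),(255,305,150,200));print(ray(d,*r[0],55))
r=rep("brass",(H>18)&(H<32)&(S>120)&(V>110),(362,395,198,235));print(ray(d,*r[0],46))
r=rep("blk",(V<60),(350,398,185,245))
r=rep("strap",(H>3)&(H<17)&(S>80),(355,400,185,245))
for n,b in dict(case=(395,430,155,215),holder=(405,435,215,270),boxr=(450,550,200,300),bl=(352,366,138,152),gr=(279,292,214,228),cardboard=(460,610,10,160)).items():
    q=P[b[2]:b[3],b[0]:b[1]].reshape(-1,3);print(n,np.percentile(q,[2,50,98],0).round(0).tolist())
a=cv2.resize(f[150:265,255:440],None,fx=4,fy=4,interpolation=cv2.INTER_CUBIC);cv2.imwrite("pics/crop.png",a[:,:,::-1])
E
```

```text
orange 68 ((279.947998046875, 173.03602600097656), (10.285914421081543, 13.14808177947998), 10.304845809936523) med [535.  423.9 118.1] zmax [118.1 121.2]
[538.14309201 427.93584169 114.        ]
blue 475 ((280.26995849609375, 176.10997009277344), (27.15290069580078, 27.011478424072266), 8.130102157592773) med [532.2 424.6  54.9] zmax [54.9 57.9]
[537.93758998 430.00448164  55.        ]
brass 101 ((380.0, 216.5), (11.0, 12.0), 90.0) med [459.3 229.4  46.5] zmax [46.5 49.5]
[458.28476087 229.29661597  46.        ]
blk 840 ((379.4491882324219, 210.78375244140625), (37.220733642578125, 59.812232971191406), 17.744672775268555) med [459.5 245.2  14.8] zmax [14.8 35.9]
strap 338 ((379.2515869140625, 214.57809448242188), (12.48169994354248, 47.25920486450195), 17.241458892822266) med [478.  226.6  27.1] zmax [27.1 30.4]
case [[465.0, 119.0, 0.0], [523.0, 167.0, 54.0], [586.0, 195.0, 86.0]]
holder [[353.0, 109.0, 1.0], [407.0, 154.0, 68.0], [460.0, 185.0, 102.0]]
boxr [[307.0, -63.0, 31.0], [398.0, 27.0, 141.0], [487.0, 97.0, 183.0]]
bl [[585.0, 254.0, 0.0], [595.0, 280.0, 111.0], [621.0, 291.0, 118.0]]
gr [[437.0, 407.0, 1.0], [449.0, 418.0, 113.0], [463.0, 432.0, 119.0]]
cardboard [[567.0, -175.0, 65.0], [700.0, -38.0, 154.0], [834.0, 91.0, 158.0]]
```

View pics/crop.png

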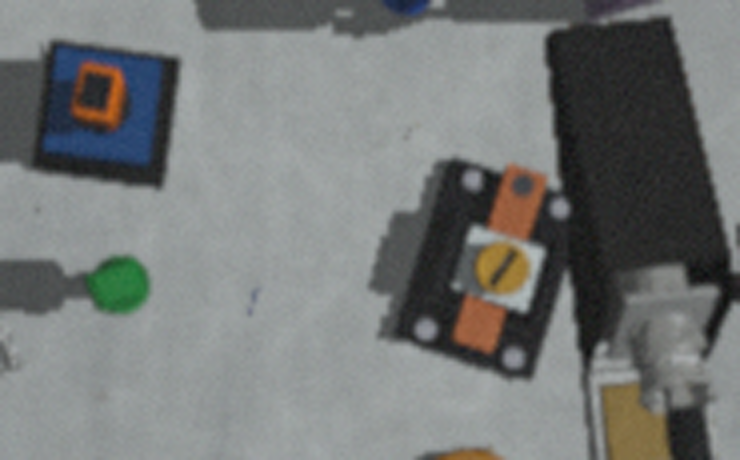

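The crop confirms it: the orange-handled driver sits in the blue block at crop (98,95), i.e. full-image (280,174). The slot at crop (502,267) runs up-right, at about -38° world yaw. The strap is at about -16°. Next I move over the stand for a wrist view.

```bash
python3 -m jog '[[[0.4,-0.2,0.2],[0,0,0.05],-1],[[0.85,-0.43,0.35],[0,0,0.08],-1],[[0.85,-0.43,0.35],[0,0,0.158],-1]]'
python3 -m jog '[[[0.4,-0.2,0.2],[0,0,0],-1],[[0.85,-0.43,0.35],[0,0,0],-1],[[0.85,-0.43,0.35],[0,0,0],-1]]'
python3 -m jog '[[[0.4,-0.2,0.2],[0,0,0],-1],[[0.86,-0.43,0.3],[0,0,0],-1],[[0.86,-0.43,0.3],[0,0,0],-1],[[0.86,-0.43,0.3],[0,0,0],-1],[[0.86,-0.43,0.3],[0,0,0],-1]]'
python3 - <<'E'
from h import *
d=get_image("wrist");np.savez("w1.npz",**d);cv2.imwrite("pics/w1.png",d["frame"][:,:,::-1])
print(d["fx"],d["R"].round(3).tolist(),(-d["R"].T@d["t"]).round(1));s=read_state();print(s["joints"],s["ee_rot"])
E
```

```text
clock: 0.4
position: [370.9, 513.4, 231.8]
ee_rot: [0.997, -0.075, 0.001, -0.001]
contact_force: [-0.2, 0.7, 1.0]
gripper_width: 85.0
grasp_force: 0.0
clock: 0.7
position: [456.2, 469.8, 266.6]
ee_rot: [0.997, -0.078, 0.001, -0.001]
contact_force: [0.1, -0.7, -0.1]
gripper_width: 85.6
grasp_force: 0.0
clock: 1.2
position: [536.8, 429.1, 293.8]
ee_rot: [0.997, -0.075, -0.001, 0.001]
contact_force: [0.0, -0.4, 0.2]
gripper_width: 85.6
grasp_force: 0.0
286.6029321560223 [[-0.15, -0.989, 0.001], [-0.941, 0.143, 0.308], [-0.304, 0.045, -0.951]] [614.8 416.6 472.6]
[ 9.09430033e-01  4.56369929e-01  3.62829015e-01 -4.93881871e-04
 -1.47883658e+00  5.12500824e-01] [ 9.97229120e-01 -7.43868068e-02 -6.42561917e-04  5.22101158e-04]
```

View pics/w1.png

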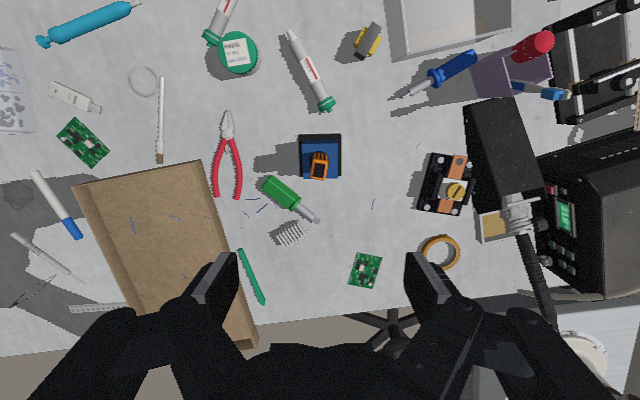

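The wrist view shows the stand at (320,158) with the orange handle at (319,165), and the terminal at (445,190) with its brass head at (456,190). Next I refine the stand, driver yaw and screw from both views.

```bash
cat >> h.py <<'E'
def sub(f,box,k=8):
    u0,u1,v0,v1=box;a=cv2.resize(f[v0:v1,u0:u1],None,fx=k,fy=k,interpolation=cv2.INTER_CUBIC)
    return a,cv2.cvtColor(a,cv2.COLOR_RGB2HSV).astype(int)
def big(m):
    c=max(cv2.findContours(m.astype(np.uint8),0,2)[0],key=cv2.contourArea);return c[:,0,:].astype(float)
def world(d,c,box,z,k=8): return np.array([ray(d,box[0]+(p[0]+.5)/k-.5,box[2]+(p[1]+.5)/k-.5,z)[:2] for p in c],np.float32)
E
cat > m.py <<'E'
from h import *
for fn,bs,bt in(("top0",(258,306,152,202),(362,398,198,236)),("w1",(292,348,128,188),(436,476,172,210))):
    d=dict(np.load(fn+".npz"))
    a,h=sub(d["frame"],bs);H,S,V=h[...,0],h[...,1],h[...,2]
    m=(H>98)&(H<128)&(S>90)&(V>45)
    w=world(d,cv2.convexHull(big(m).astype(np.float32))[:,0],bs,55);print(fn,"block",cv2.minAreaRect(w))
    m=(H>3)&(H<22)&(S>140)&(V>90);w=world(d,big(m),bs,119);print("  orange",cv2.minAreaRect(w))
    a,h=sub(d["frame"],bt);H,S,V=h[...,0],h[...,1],h[...,2]
    m=(H>15)&(H<35)&(S>100)&(V>80);c=cv2.convexHull(big(m).astype(np.float32))[:,0];w=world(d,c,bt,47);print("  head",cv2.fitEllipse(w))
    k=np.zeros(m.shape,np.uint8);cv2.fillConvexPoly(k,c.astype(int),1);k=cv2.erode(k,np.ones((25,25)))
    s=(k>0)&(V<0.7*np.median(V[k>0]));w=world(d,big(s),bt,45);r=cv2.minAreaRect(w);print("  slot",r)
    v,u=np.nonzero(s);q=world(d,np.stack([u,v],1)[::5],bt,45);ev,E=np.linalg.eigh(np.cov(q.T));e=E[:,1];print("   pca deg",np.degrees(np.arctan2(e[1],e[0])),q.mean(0))
d=dict(np.load("w1.npz"));a=np.hstack([cv2.resize(d["frame"][128:188,292:348],None,fx=7,fy=7,interpolation=2),cv2.resize(d["frame"][165:225,420:476],None,fx=7,fy=7,interpolation=2)]);cv2.imwrite("pics/c2.png",a[:,:,::-1])
E
python3 m.py
```

```text
top0 block ((537.7081298828125, 429.9104309082031), (56.212615966796875, 55.56075668334961), 82.6628646850586)
  orange ((536.9226684570312, 428.50738525390625), (22.601621627807617, 26.83189582824707), 78.8754653930664)
  head ((458.1117248535156, 229.9282989501953), (25.123456954956055, 27.175445556640625), 3.6939516067504883)
  slot ((457.61505126953125, 229.10775756835938), (4.1345720291137695, 17.70135498046875), 54.666893005371094)
   pca deg 143.63228679554902 [457.462   229.09843]
w1 block ((541.560546875, 428.7940979003906), (54.32711410522461, 57.66697692871094), 82.49507904052734)
  orange ((544.1276245117188, 428.6374206542969), (20.353084564208984, 33.77760314941406), 72.43965148925781)
  head ((458.4763488769531, 228.3001708984375), (27.505857467651367, 29.33025360107422), 137.62693786621094)
  slot ((457.60211181640625, 227.1029052734375), (4.220642566680908, 20.44955062866211), 55.295860290527344)
   pca deg 145.58094804970946 [457.72687 226.92769]
```

View pics/c2.png

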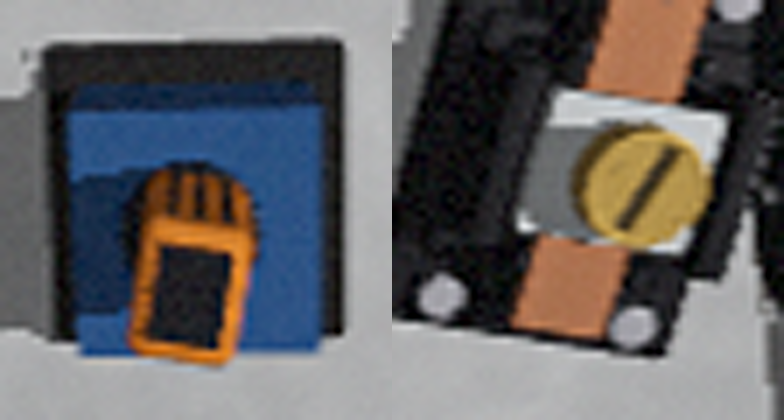

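The handle's long axis is at about -13° yaw, the stand is near (538,429), and the slot is at (457.6,228) with yaw about -35.5°. I descend, grip at TCP z about 75 and lift a little.

```bash
python3 -m jog '[[[0.01,0,-0.5],[0,0,-0.0375],-1],[[0.01,0,-1],[0,0,-0.0375],-1],[[0.01,0,-1],[0,0,-0.0375],-1]]'
python3 -m jog '[[[0,0,-0.5],[0,0,0],-1],[[0,0,-0.9],[0,0,0],-1],[[0,0,-0.9],[0,0,0],-1]]'
python3 -m jog '[[[0,0,-0.28],[0,0,0],-1],[[0,0,-0.28],[0,0,0],-1],[[0,0,-0.28],[0,0,0],-0.3],[[0,0,-0.28],[0,0,0],0.2],[[0,0,-0.28],[0,0,0],0.6],[[0,0,-0.28],[0,0,0],1],[[0,0,-0.28],[0,0,0],1],[[0,0,-0.28],[0,0,0],1],[[0,0,-0.28],[0,0,0],1],[[0,0,-0.28],[0,0,0],1],[[0,0,-0.28],[0,0,0],1]]'
```

```text
clock: 1.55
position: [533.0, 425.9, 185.6]
ee_rot: [0.993, -0.114, -0.006, 0.007]
contact_force: [-0.8, 0.6, -1.7]
gripper_width: 85.3
grasp_force: 0.0
clock: 1.85
position: [536.0, 427.5, 100.9]
ee_rot: [0.994, -0.114, -0.003, 0.004]
contact_force: [-0.2, 0.6, -0.2]
gripper_width: 85.6
grasp_force: 0.0
clock: 2.95
position: [539.4, 429.4, 78.3]
ee_rot: [0.993, -0.114, 0.001, -0.001]
contact_force: [-0.6, 0.3, 4.5]
gripper_width: 17.7
grasp_force: 58.4
```

Gripped. Now I lift 100 mm, then carry to above the screw and turn to about the slot's yaw.

```bash
python3 -m jog '[[[0,0,0.2],[0,0,0],1],[[0,0,0.5],[0,0,0],1],[[0,0,0.95],[0,0,0],1],[[0,0,0.95],[0,0,0],1],[[0,0,0.95],[0,0,0],1]]'
python3 -m jog '[[[-0.15,-0.35,0],[0,0,-0.05],1],[[-0.3,-0.7,0],[0,0,-0.1],1],[[-0.4,-1,0],[0,0,-0.15],1],[[-0.4,-1,0],[0,0,-0.1875],1]]'
python3 -m jog '[[[-0.15,-0.35,0],[0,0,0],1],[[-0.3,-0.7,0],[0,0,0],1],[[-0.41,-1,-0.15],[0,0,0],1],[[-0.41,-1,-0.3],[0,0,0],1],[[-0.41,-1,-0.3],[0,0,0],1],[[-0.41,-1,-0.3],[0,0,0],1],[[-0.41,-1,-0.3],[0,0,0],1]]'
python3 - <<'E'
from h import *
d=get_image("wrist");np.savez("w2.npz",**d);cv2.imwrite("pics/w2.png",d["frame"][:,:,::-1])
d=get_image("scene");np.savez("s2.npz",**d)
s=read_state();print(s["joints"],s["position"],s["contact_force"],s["wrist_torque"])
E
```

```text
clock: 3.45
position: [538.7, 429.0, 172.5]
ee_rot: [0.993, -0.114, 0.0, -0.001]
contact_force: [-0.6, 0.2, -1.4]
gripper_width: 17.5
grasp_force: 58.5
clock: 3.85
position: [496.0, 324.4, 170.0]
ee_rot: [0.951, -0.309, -0.002, 0.003]
contact_force: [0.4, 0.8, -0.4]
gripper_width: 17.7
grasp_force: 58.7
clock: 4.55
position: [458.2, 229.5, 142.0]
ee_rot: [0.952, -0.306, 0.0, -0.0]
contact_force: [0.1, 0.4, -1.3]
gripper_width: 17.5
grasp_force: 58.8
[ 7.81580907e-01  2.41367262e-01 -3.43470848e-01  1.05167814e-04
 -9.85321476e-01  1.68247632e-01] [458.22008193 229.5602477  142.17803102] [-0.73567683  0.35263117 -0.96963159] [0.03967083 0.02362106 0.04843967]
```

View pics/w2.png

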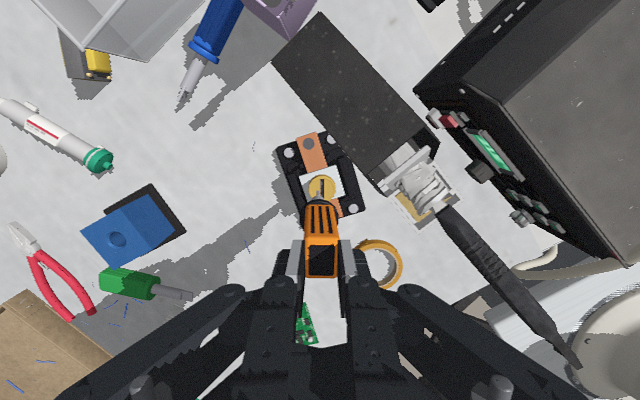

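The handle is at (322,250), and the brass head with its slot peeks out above the collar at (321,188). The slot is nearly vertical in the image, so the yaw is about right. I enlarge it to see the blade and measure the lateral offset.

```bash
python3 - <<'E'
from h import *
d=dict(np.load("w2.npz"));e=dict(np.load("s2.npz"))
a=cv2.resize(d["frame"][160:280,285:360],None,fx=5,fy=5,interpolation=2)
R=e["R"];p=R@np.array([458,229,80])+e["t"];u=int(e["fx"]*p[0]/p[2]+e["cx"]);v=int(e["fy"]*p[1]/p[2]+e["cy"]);print(u,v)
b=cv2.resize(e["frame"][v-60:v+60,u-40:u+35],None,fx=5,fy=5,interpolation=2)
cv2.imwrite("pics/c3.png",np.hstack([a,b])[:,:,::-1])
# measured frame of tool in camera: projections of the points on the nominal driver axis
R,t=d["R"],d["t"];s=read_state();x,y,z=s["position"]
for h in(47,45,z-71,z-71+50,z-71+114):
    p=R@np.array([x,y,h])+t;print(round(h),(d["fx"]*p[0]/p[2]+d["cx"]).round(1),(d["fy"]*p[1]/p[2]+d["cy"]).round(1))
print(R.round(3).tolist(),(-R.T@t).round(1))
E
```

```text
344 253
47 320.1 190.1
45 320.1 189.6
71 320.0 197.5
121 319.8 217.7
185 319.3 261.9
[[-0.582, -0.813, -0.001], [-0.774, 0.554, 0.306], [-0.249, 0.179, -0.952]] [522.1 182.7 320.8]
```

View pics/c3.png

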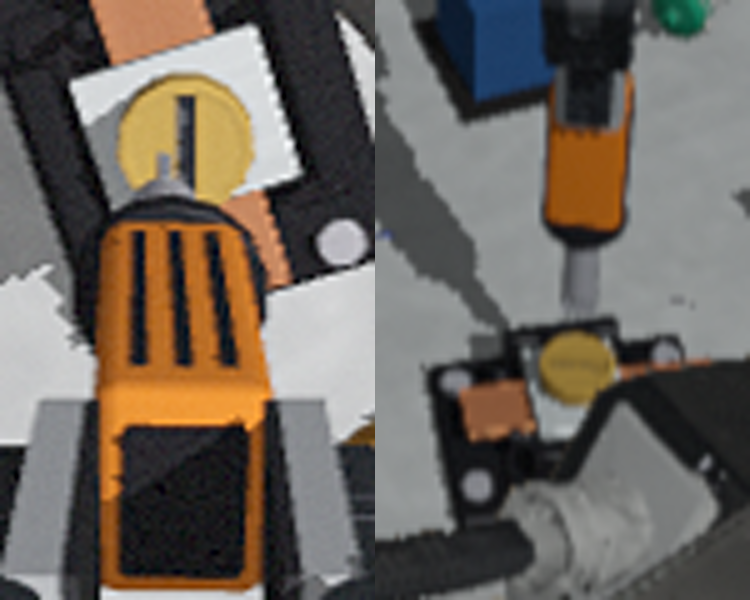

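The enlarged crop shows the blade tip end-on at crop (164,155), with the slot at crop x 186, so the tip is about 4 mm left of the slot. The driver is also tilted about 1.7° in the grip. I correct the tilt by turning the tool, shift the rest, drop 12 mm and measure again.

```bash
python3 -m jog '[[[0.005,-0.027,0],[-0.0122,0.0088,0],1],[[0.005,-0.027,-0.06],[-0.0122,0.0088,0],1],[[0.005,-0.027,-0.12],[-0.0122,0.0088,0],1],[[0.005,-0.027,-0.12],[-0.0122,0.0088,0],1],[[0.005,-0.027,-0.12],[-0.0122,0.0088,0],1]]'
python3 - <<'E'
from h import *
d=get_image("wrist");np.savez("w3.npz",**d)
R,t=d["R"],d["t"];print(R.round(3).tolist(),(-R.T@t).round(1),d["cx"],d["cy"])
b=(300,345,165,225);a=cv2.resize(d["frame"][165:225,300:345],None,fx=10,fy=10,interpolation=2)
cv2.imwrite("pics/c4.png",a[:,:,::-1])
E
```

```text
clock: 5.15
position: [458.1, 226.0, 129.6]
ee_rot: [0.952, -0.306, -0.005, 0.015]
contact_force: [0.7, 0.3, -0.8]
gripper_width: 17.3
grasp_force: 58.8
[[-0.582, -0.812, 0.031], [-0.768, 0.562, 0.306], [-0.267, 0.154, -0.951]] [525.4 183.8 308.4] 320.83467554078305 198.55501042204116
```

View pics/c4.png

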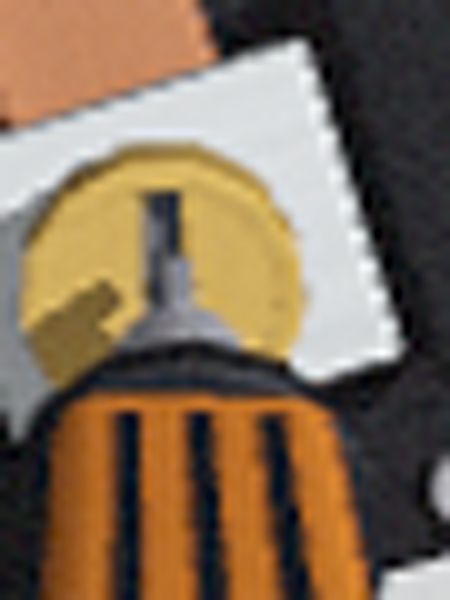

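The blade is now at crop x≈176 and the slot at ≈162 (head centre 162, 285), so the tip is slightly right of it. Computing the exact offset.

```bash
python3 - <<'E'
from h import *
d=dict(np.load("w3.npz"))
px=lambda u,v:(300+(u+.5)/10-.5,165+(v+.5)/10-.5)
hd=ray(d,*px(162.5,282),47);sl=ray(d,*px(162,250),47)
tip=ray(d,*px(176,252),56.5)   # near corner of the tip (+x side, 6.5 forward)
f=np.array([.813,-.582,0]);l=np.array([-.582,-.813,0])
print(hd,sl,tip)
for n,p in(("head",hd),("slot",sl),("tipedge",tip)):print(n,"fwd",p@f,"right",p@l)
a,h=sub(d["frame"],(300,345,165,225),10);H,S,V=h[...,0],h[...,1],h[...,2]
m=(H>15)&(H<35)&(S>90)&(V>110);c=big(m)
for r in range(195,245,8):
    row=V[r,100:230];k=np.nonzero(row<0.72*np.median(row))[0];print(r,k.min()+100,k.max()+100)
print("edges head",[(r,np.nonzero(m[r])[0].min(),np.nonzero(m[r])[0].max()) for r in(200,230,260)])
for r in(262,275,290):print(r,V[r,120:220:4].tolist(),S[r,120:220:4].tolist())
E
```

```text
[459.65632433 226.62137282  47.        ] [462.24902256 224.80049826  47.        ] [463.6339924  222.38662695  56.5       ]
head fwd 241.8069526993296 right -451.76315686149155
slot fwd 244.97456535634572 right -451.7917362140871
tipedge fwd 247.50541894056204 right -450.6353112870527
195 142 181
203 143 181
211 144 181
219 145 182
227 145 183
235 145 182
243 145 182
edges head [(200, np.int64(57), np.int64(269)), (230, np.int64(38), np.int64(290)), (260, np.int64(25), np.int64(298))]
262 [210, 211, 210, 207, 193, 179, 154, 115, 85, 79, 86, 99, 112, 123, 133, 138, 136, 159, 184, 204, 210, 210, 211, 209, 207] [135, 134, 136, 138, 127, 103, 71, 31, 9, 42, 33, 13, 14, 19, 19, 22, 6, 47, 87, 119, 132, 140, 141, 137, 136]
275 [210, 209, 209, 207, 193, 177, 151, 113, 81, 76, 84, 99, 117, 133, 147, 154, 152, 155, 181, 203, 209, 209, 211, 209, 208] [138, 137, 137, 134, 122, 98, 69, 34, 6, 34, 21, 10, 11, 15, 19, 36, 30, 21, 75, 114, 132, 140, 145, 142, 139]
290 [186, 203, 214, 211, 192, 167, 132, 87, 54, 54, 69, 91, 113, 127, 140, 147, 146, 148, 167, 187, 198, 204, 208, 207, 207] [141, 137, 132, 127, 125, 127, 124, 97, 28, 61, 48, 20, 16, 12, 15, 28, 24, 16, 60, 98, 117, 130, 140, 140, 142]
```

```bash
python3 -m jog '[[[0.013,0.004,0],[0,0,0],1],[[0.013,0.004,-0.04],[0,0,0],1],[[0.013,0.004,-0.08],[0,0,0],1],[[0.013,0.004,-0.11],[0,0,0],1],[[0.013,0.004,-0.11],[0,0,0],1],[[0.013,0.004,-0.11],[0,0,0],1]]'
python3 -c "
from h import *
print(read_state()['wrist_torque'])"
```

```text
clock: 5.8
position: [459.6, 226.5, 118.8]
ee_rot: [0.952, -0.306, -0.005, 0.015]
contact_force: [-0.2, 0.9, -1.3]
gripper_width: 17.4
grasp_force: 58.8
[ 0.02300479 -0.05741501  0.01001773]
```

No contact force with the tip at about 45.5, below the head's top at 47, so the blade is in the slot. I continue down gently.

```bash
python3 -m jog '[[[0,0,-0.02],[0,0,0],1],[[0,0,-0.035],[0,0,0],1],[[0,0,-0.035],[0,0,0],1],[[0,0,-0.035],[0,0,0],1]]'
python3 -m jog '[[[0,0,-0.01],[0,0,0],1],[[0,0,-0.02],[0,0,0],1],[[0,0,-0.02],[0,0,0],1],[[0,0,-0.02],[0,0,0],1]]'
python3 -c "
from h import *
print(read_state()['wrist_torque'])"
```

```text
clock: 6.2
position: [459.6, 226.6, 115.4]
ee_rot: [0.952, -0.306, -0.005, 0.015]
contact_force: [0.1, 0.7, -1.3]
gripper_width: 17.6
grasp_force: 58.8
clock: 6.6
position: [459.9, 226.7, 113.8]
ee_rot: [0.952, -0.306, -0.005, 0.015]
contact_force: [-0.2, -0.2, 2.4]
gripper_width: 17.1
grasp_force: 59.1
[0.01903118 0.083061   0.05755774]
```

Seated, with about 3.7 N of press. Now I turn clockwise by 0.3 rad, following the sink of 2.3 mm/rad.

```bash
python3 -m jog '[[[0,0,-0.006],[0,0,-0.024],1],[[0,0,-0.007],[0,0,-0.048],1],[[0,0,-0.008],[0,0,-0.072],1],[[0,0,-0.009],[0,0,-0.095],1],[[0,0,-0.01],[0,0,-0.12],1],[[0,0,-0.012],[0,0,-0.143],1],[[0,0,-0.012],[0,0,-0.143],1]]'
cat > st.py <<'E'
from h import *
s=read_state();q=s["ee_rot"];print("psi",round(2*np.arctan2(q[1],q[0]),4),s["wrist_torque"].round(3),s["contact_force"].round(1),s["joints"][5].round(3))
E
python3 st.py
```

```text
clock: 7.3
position: [459.6, 226.4, 112.6]
ee_rot: [0.896, -0.444, -0.007, 0.014]
contact_force: [-0.7, -0.1, 2.5]
gripper_width: 17.5
grasp_force: 59.2
psi -0.9206 [-0.163  0.334  0.091] [-0.7 -0.1  2.5] -0.119
```

```bash
cat > st.py <<'E'
from h import *
T=[];F=[]
for i in range(5):
    get_image("wrist");s=read_state();T.append(s["wrist_torque"]);F.append(s["contact_force"])
q=s["ee_rot"];T=np.array(T);print("psi",round(2*np.arctan2(q[1],q[0]),4),"T",T.mean(0).round(3),"sd",T[:,2].std().round(3),"F",np.mean(F,0).round(1),"z",s["position"].round(1),round(s["clock"],2))
E
python3 st.py
python3 -m jog '[[[0,0,-0.001],[0,0,-0.024],1],[[0,0,-0.0023],[0,0,-0.048],1]]'|grep force;python3 st.py
python3 -m jog '[[[0,0,-0.001],[0,0,-0.024],1],[[0,0,-0.0023],[0,0,-0.048],1]]'|grep force;python3 st.py
```

```text
psi -0.9203 T [-0.174  0.321  0.056] sd 0.017 F [-0.5 -0.8  3.2] z [459.6 226.5 112.4] 7.55
contact_force: [-1.4, -0.2, 4.2]
grasp_force: 59.3
psi -1.0204 T [-0.235  0.401  0.043] sd 0.029 F [-1.3 -0.4  3.6] z [459.6 226.5 112. ] 8.0
contact_force: [-0.2, -0.2, 3.8]
grasp_force: 59.3
psi -1.1209 T [-0.259  0.545  0.06 ] sd 0.011 F [-1.8 -0.6  3.5] z [459.5 226.5 111.7] 8.45
```

```bash

python3 -m jog '[[[-0.003,0,-0.001],[0,0,-0.024],1],[[-0.006,0,-0.0023],[0,0,-0.048],1]]'|grep force;python3 st.py
python3 -m jog '[[[0,0,-0.001],[0,0,-0.024],1],[[0,0,-0.0023],[0,0,-0.048],1]]'|grep force;python3 st.py
```

```text
contact_force: [-0.7, -0.5, 4.3]
grasp_force: 59.3
psi -1.2213 T [-0.247  0.496  0.072] sd 0.041 F [-1.6 -0.7  3.3] z [459.  226.6 111.5] 8.9
contact_force: [-0.6, -0.9, 2.8]
grasp_force: 59.3
psi -1.3219 T [-0.198  0.562  0.088] sd 0.027 F [-1.6 -0.9  3.7] z [458.9 226.5 111.3] 9.35
```

```bash
sed -i 's/range(5)/range(7)/' st.py
python3 -m jog '[[[-0.003,0,-0.0012],[0,0,-0.024],1],[[-0.003,0,-0.0012],[0,0,-0.024],1]]'|grep force;python3 st.py
python3 -m jog '[[[0,0,-0.0012],[0,0,-0.024],1],[[0,0,-0.0012],[0,0,-0.024],1]]'|grep force;python3 st.py
```

```text
contact_force: [-1.7, 0.5, 3.1]
grasp_force: 59.3
psi -1.3729 T [-0.187  0.531  0.065] sd 0.013 F [-1.7 -0.3  3.5] z [458.7 226.6 111.2] 9.9
contact_force: [-1.0, 0.9, 3.8]
grasp_force: 59.3
psi -1.4233 T [-0.188  0.614  0.045] sd 0.04 F [-1.6 -0.4  3.9] z [458.7 226.5 111.1] 10.45
```

```bash
sed -i 's/^q=s/print("j6",s["joint_efforts"].round(4)[3:]);q=s/' st.py
python3 st.py
python3 -m jog '[[[0,0,-0.0012],[0,0,-0.024],1],[[0,0,-0.0012],[0,0,-0.024],1]]'|grep force;python3 st.py
python3 -m jog '[[[0,0,-0.0012],[0,0,-0.024],1],[[0,0,-0.0012],[0,0,-0.024],1]]'|grep force;python3 st.py
```

```text
j6 [ 3.4587  0.5659 -0.0643]
psi -1.4236 T [-0.192  0.625  0.045] sd 0.04 F [-1.4 -0.6  3.7] z [458.7 226.6 111.1] 10.8
contact_force: [-1.3, -0.6, 3.4]
grasp_force: 59.3
j6 [ 3.5062  0.5962 -0.062 ]
psi -1.4736 T [-0.164  0.657  0.076] sd 0.025 F [-1.6 -0.4  3.3] z [458.7 226.5 110.9] 11.35
contact_force: [-1.8, -0.3, 4.8]
grasp_force: 59.3
j6 [ 3.558   0.627  -0.0623]
psi -1.5239 T [-0.126  0.711  0.079] sd 0.018 F [-2.1 -0.4  4.1] z [458.7 226.5 110.8] 11.9
```

Joint 6's effort is a clean torque signal: 0.062 N m, so the screw is still loose. I continue in 0.05 rad steps.

```bash
sed -i 's/range(7)/range(2)/' st.py
python3 -m jog '[[[-0.005,0,-0.0012],[0,0,-0.024],1],[[-0.005,0,-0.0012],[0,0,-0.024],1]]'|grep force;python3 st.py
python3 -m jog '[[[-0.003,0,-0.0012],[0,0,-0.024],1],[[-0.003,0,-0.0012],[0,0,-0.024],1]]'|grep force;python3 st.py
```

```text
contact_force: [-1.1, -0.5, 3.2]
grasp_force: 59.3
j6 [ 3.4806  0.5275 -0.0729]
psi 4.7099 T [-0.143  0.589  0.07 ] sd 0.004 F [-1.3 -0.   3.7] z [458.3 226.6 110.7] 12.2
contact_force: [-1.4, -0.1, 3.4]
grasp_force: 59.3
j6 [ 3.4067  0.4493 -0.0845]
psi 4.66 T [-0.114  0.525  0.073] sd 0.022 F [-1.4 -0.1  3.9] z [458.  226.6 110.6] 12.5
```

```bash

python3 -m jog '[[[0,0,-0.0012],[0,0,-0.024],1],[[0,0,-0.0012],[0,0,-0.024],1]]'|grep force;python3 st.py
```

```text
contact_force: [-1.2, -1.0, 3.9]
grasp_force: 59.3
j6 [ 3.4125  0.4453 -0.0987]
psi 4.6099 T [-0.057  0.533  0.102] sd 0.007 F [-1.6 -0.2  3.8] z [458.  226.6 110.5] 12.8
```

Torque is now rising (0.062 → 0.073 → 0.085 → 0.099), so the plate is on the strap. Smaller steps from here to about 0.12.

```bash

python3 -m jog '[[[0,0,-0.0007],[0,0,-0.014],1],[[0,0,-0.0007],[0,0,-0.014],1]]'|grep force;python3 st.py
```

```text
contact_force: [-1.4, -0.7, 3.8]
grasp_force: 59.3
j6 [ 3.4085  0.4336 -0.1125]
psi 4.5792 T [-0.07   0.574  0.12 ] sd 0.006 F [-1.7 -1.   3.2] z [458.  226.6 110.4] 13.1
```

```bash

python3 -m jog '[[[0,0,-0.0007],[0,0,-0.014],1],[[0,0,-0.0007],[0,0,-0.014],1]]'|grep force;python3 st.py
```

```text
contact_force: [-1.5, 0.1, 4.0]
grasp_force: 59.3
j6 [ 3.4256  0.4379 -0.1232]
psi 4.5496 T [-0.033  0.541  0.146] sd 0.026 F [-1.5 -0.   3.4] z [457.9 226.5 110.3] 13.4
```

The effort is 0.123 N m, so the strap is snug and I stop. I unwind 0.05 rad within the slot's play, lift straight up, then carry back towards the stand.

```bash

python3 -m jog '[[[0,0,0],[0,0,0.012],1],[[0,0,0],[0,0,0.024],1],[[0,0,0.02],[0,0,0.024],1],[[0,0,0.06],[0,0,0.024],1],[[0,0,0.15],[0,0,0.024],1],[[0,0,0.4],[0,0,0.024],1],[[0,0,0.75],[0,0,0.024],1],[[0,0,0.75],[0,0,0.024],1]]'
python3 -m jog '[[[0.14,0.35,0],[0,0,0.07],1],[[0.28,0.7,0],[0,0,0.14],1],[[0.4,1,0],[0,0,0.21],1],[[0.4,1,0],[0,0,0.28],1],[[0.4,1,0],[0,0,0.35],1],[[0.4,1,0],[0,0,0.35],1]]'
python3 -m jog '[[[0.14,0.35,0],[0,0,0.07],1],[[0.28,0.7,0],[0,0,0.14],1],[[0.4,1,0],[0,0,0.21],1],[[0.4,1,-0.1],[0,0,0.28],1],[[0.4,1,-0.2],[0,0,0.345],1],[[0.4,1,-0.2],[0,0,0.345],1],[[0.4,1,-0.2],[0,0,0.345],1],[[0.4,1,-0.2],[0,0,0.345],1]]'
python3 - <<'E'
from h import *
d=get_image("wrist");np.savez("w5.npz",**d)
R,t=d["R"],d["t"];print(R.round(3).tolist(),(-R.T@t).round(1))
s=read_state();x,y,z=s["position"];print(s["position"])
for h in(55,z-73,z-23):
    p=R@np.array([x,y,h])+t;print(round(h),(d["fx"]*p[0]/p[2]+d["cx"]).round(1),(d["fy"]*p[1]/p[2]+d["cy"]).round(1))
a=cv2.resize(d["frame"][145:225,275:365],None,fx=7,fy=7,interpolation=2)
cv2.imwrite("pics/c5.png",a[:,:,::-1])
E
```

```text
clock: 14.2
position: [461.2, 228.5, 190.9]
ee_rot: [-0.667, 0.745, 0.011, -0.005]
contact_force: [0.8, -0.4, -0.2]
gripper_width: 17.6
grasp_force: 59.2
clock: 14.8
position: [497.7, 326.8, 184.7]
ee_rot: [0.889, -0.457, -0.007, 0.014]
contact_force: [-0.8, 0.8, -0.7]
gripper_width: 17.7
grasp_force: 59.2
clock: 15.6
position: [538.3, 426.6, 166.3]
ee_rot: [0.993, -0.115, -0.001, 0.015]
contact_force: [-0.2, -0.0, -1.2]
gripper_width: 17.7
grasp_force: 59.2
[[-0.229, -0.973, 0.03], [-0.925, 0.227, 0.305], [-0.304, 0.042, -0.952]] [616.  412.8 345.2]
[538.30196959 426.59826375 166.40850159]
55 316.7 185.6
93 317.4 196.5
143 318.6 216.3
```

View pics/c5.png

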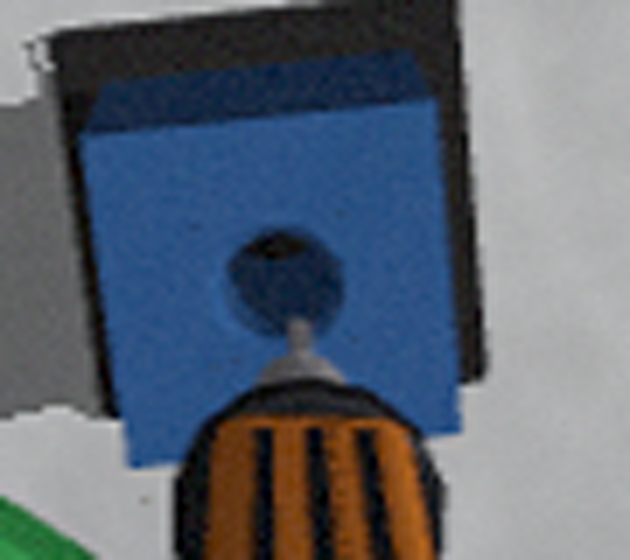

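The hole is centred at crop (283,284) and the blade tip's near edge is at crop (299,321). Working out the shift.

```bash
python3 - <<'E'
from h import *
d=dict(np.load("w5.npz"))
px=lambda u,v:(275+(u+.5)/7-.5,145+(v+.5)/7-.5)
h=ray(d,*px(283.5,284),55)
c=np.array([ray(d,*px(*p),55) for p in((80,132),(437,98),(463,432),(132,467))])
t=ray(d,*px(299,321),93.1);a=np.deg2rad(-13.2);f=np.array([np.cos(a),np.sin(a),0])
print("hole",h,"blockcorners mean",c.mean(0),"tip",t-6.5*f,"shift",h-(t-6.5*f))
E
```

```text
hole [539.13723861 428.14478816  55.        ] blockcorners mean [538.90739094 428.96846832  55.        ] tip [537.55405226 426.82798655  93.1       ] shift [  1.58318636   1.31680161 -38.1       ]
```

```bash

python3 -m jog '[[[0.015,0.015,0],[0,0,0],1],[[0.015,0.015,-0.2],[0,0,0],1],[[0.015,0.015,-0.3],[0,0,0],1],[[0.015,0.015,-0.4],[0,0,0],1],[[0.015,0.015,-0.45],[0,0,0],1],[[0.015,0.015,-0.5],[0,0,0],1],[[0.015,0.015,-0.5],[0,0,0],1]]'; python3 st.py
```

```text
clock: 16.35
position: [539.2, 427.8, 114.7]
ee_rot: [0.993, -0.114, -0.002, 0.016]
contact_force: [-0.0, -1.6, -0.4]
gripper_width: 17.8
grasp_force: 59.2
j6 [ 4.1303e+00 -7.2100e-02 -5.0000e-04]
psi -0.2277 T [ 0.057 -0.011  0.009] sd 0.023 F [-0.1  0.1 -1.1] z [539.6 428.2 115.7] 16.45
```

No contact, so the blade is in the hole. I lower the rest in two steps.

```bash

python3 -m jog '[[[0,0,-0.1],[0,0,0],1],[[0,0,-0.2],[0,0,0],1],[[0,0,-0.27],[0,0,0],1],[[0,0,-0.33],[0,0,0],1],[[0,0,-0.33],[0,0,0],1],[[0,0,-0.33],[0,0,0],1]]'; python3 st.py
```

```text
clock: 17.05
position: [539.5, 428.1, 82.2]
ee_rot: [0.993, -0.114, -0.002, 0.016]
contact_force: [-0.3, -0.0, -0.2]
gripper_width: 17.5
grasp_force: 59.2
j6 [ 4.0109 -0.0689  0.    ]
psi -0.2276 T [0.097 0.015 0.013] sd 0.012 F [-0.1  0.4 -1. ] z [539.7 428.3  82.8] 17.15
```

```bash

python3 -m jog '[[[0,0,-0.015],[0,0,0],1],[[0,0,-0.035],[0,0,0],1],[[0,0,-0.035],[0,0,0],1],[[0,0,-0.035],[0,0,0],0.5],[[0,0,-0.035],[0,0,0],0],[[0,0,-0.035],[0,0,0],-0.5],[[0,0,-0.035],[0,0,0],-1],[[0,0,-0.035],[0,0,0],-1],[[0,0,-0.035],[0,0,0],-1],[[0,0,-0.035],[0,0,0],-1]]'
python3 -m jog '[[[0,0,0.1],[0,0,0],-1],[[0,0,0.4],[0,0,0],-1],[[0,0,0.9],[0,0,0],-1],[[0,0,0.9],[0,0,0],-1]]'
python3 -m jog '[[[-0.2,0,0.5],[0,0,0],-1],[[-0.4,0.3,0.9],[0,0,0],-1],[[-0.4,0.3,0.9],[0,0,0],-1],[[-0.4,0.3,0.9],[0,0,0],-1],[[-0.4,0.3,0.9],[0,0,0],-1]]'
python3 - <<'E'
from h import *
d=get_image("top");e=get_image("wrist")
a=cv2.resize(d["frame"][140:290,220:420],None,fx=2,fy=2,interpolation=2);b=cv2.resize(e["frame"],(480,300))
cv2.imwrite("pics/end.png",np.hstack([a,np.ascontiguousarray(b)[:,90:480]])[:,:,::-1])
print(np.percentile(pts(d)[168:180,274:286,2],[50,90]))
E
```

```text
clock: 18.15
position: [539.4, 428.1, 78.8]
ee_rot: [0.993, -0.114, -0.002, 0.016]
contact_force: [0.6, -0.8, 0.3]
gripper_width: 85.3
grasp_force: 0.0
clock: 18.55
position: [543.3, 431.0, 178.7]
ee_rot: [0.994, -0.113, 0.004, 0.01]
contact_force: [0.2, 0.3, 1.5]
gripper_width: 85.6
grasp_force: 0.0
clock: 19.05
position: [498.9, 457.5, 257.8]
ee_rot: [0.993, -0.114, -0.003, 0.016]
contact_force: [0.2, 0.2, -0.3]
gripper_width: 85.3
grasp_force: 0.0
[120.52976452 375.95852143]
```

View pics/end.png

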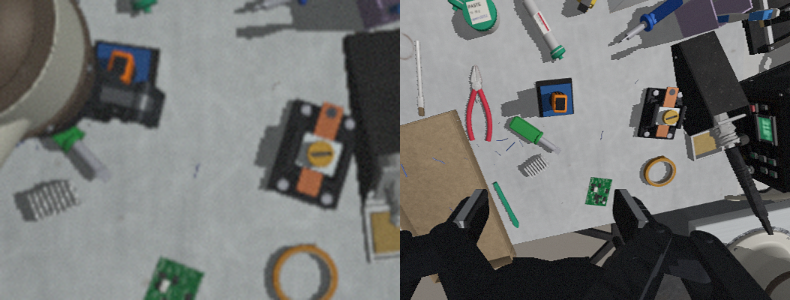

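The final view shows the orange driver upright in the blue stand at right-panel (560,102), with the terminal, tape, board and heatsink where they were. The slot has turned, and the gripper is open and clear.

```bash
python3 -c "
from bench import *
print(job_done())"
```

```text
the job is handed in; nothing more can be done
None
```

I tightened the screw to about 0.12 N m (the snug value), put the orange driver back upright in its stand and handed the job in; I couldn't read the clamp force directly, and the hand-in gave no verdict. The blue and green look-alikes, upright in the first pictures, seem to have tipped over before the driver was picked up; nothing I measured showed the arm touching them.

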